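# Sort empty tea tins into the tilt-out recycling bin

## Robot

A 6-joint arm with a two-finger parallel gripper is mounted at the origin on the work surface. World frame = base frame: x ahead of the robot, y to its left, z up, the work surface at z = 0. Lengths are in m, angles in rad, forces in N, time in s.
With the tool pointing down it reaches from about 0.3 to 0.775 m from the base axis. Payload 14.6 kg.
Tool frame: the origin (TCP) lies at the very end of the fingers, on their centre line; the grasp point (between the pads) lies 19 mm behind it; z points along the fingers, x is the direction in which the jaws open and shut, and the axes are right-handed (so a half turn about z gives the same grasp; the last joint's range is limited). The gripper opens to 94 mm and grips with 3 to 60 N. Pads are 16 mm wide; open, the fingers measure 119 mm over their backs; the gripper's body (75 mm by 177 mm) begins 78 mm behind the grasp point.
Start: joints at [-1.359, 0.3, 1.521, -0, 1.321, -0.067], TCP at [0.151, -0.529, 0.205] pointing down, gripper open.
Joint ranges: [-3.03, 3.03], [-0.79, 2.21], [0.23, 2.52], [-1.04, 4.18], [0, 3.07], [-2.55, 2.55]. Speed limits (rad/s): [2.22, 2.22, 2.57, 3.14, 3.14, 3.14].

## Interface

Orientations are given as [roll, pitch, yaw] about the fixed x, y, z axes, in that order (R = Rz(yaw) Ry(pitch) Rx(roll)).
In Python, from station import ctrl gives the robot as it stands.
- The arm moves only by the shell command python3 -m inch 'ROWS' [FORCE]. ROWS is JSON, one flat list of numbers, 7 for each row, row after row: the shift along the tool's x, y, z in cm, then the turn, a rotation vector about the tool's x, y, z in rad, then the opening, from 0 (shut) to 1 (fully open). In form: [tx, ty, tz, wx, wy, wz, claw, tx, ty, tz, wx, wy, wz, claw, ...]. A call has 1 to 20 rows; each row shifts and turns the commanded pose from where the row before left it, along the tool's axes as they then stand; what a row does not reach is not made up. A row lasts 1/8 s, in which the tool goes at most 62.5 mm and 10.7 degrees, less where a joint would pass 70% of its speed; a pose out of reach is approached as far as the arm can. A call is refused whole if a number of a shift passes 6.25 or a number of a turn 0.188, either way. A call with a gripper value outside its range is refused whole. The fingers move at their own pace and stop on an object; FORCE is the grip in N (left out, the last holds). Time passes only in rows, so rows that do not move let the fingers close. It gives the time, the measured TCP pose, the force and the opening at its end, in the units of the state.
- ctrl.get_obs(): the state, without advancing time (a new reading comes with each control period).
- ctrl.camera(name): name is "scene" or "top" or "wrist"; returns (picture, depth): 420x560x3 uint8, red, green, blue; 420x560 float32, m along the optical axis (not along the pixel's ray), 0 where there is no reading.
- ctrl.camera_params(name): a dict with "vertical_fov" (degrees; the focal length in pixels is half the picture's height over the tangent of half this angle, whatever the lens; pixels are square), "cx", "cy" (the principal point, pixels), "camera_from_world" (4x4, takes a point from world to camera coordinates); the wrist camera has in their place "mount" (4x4, takes a point from camera to tool coordinates, whose origin is the TCP and whose axes are the tool frame's). Camera axes: x right, y down, z forward; pixel columns grow to the right and rows downward; lengths in m; the calibration is good to about 2 mm. A picture is of the moment at which its call begins: read the wrist's pose just before it. camera_params takes no time and is no camera call.
- ctrl.hand_in(): hands the job in, once; it reports no verdict.
Trained networks look in the newest picture that a camera, given by its name, has taken for a name from the list of things; names that differ only in an ending like _2 or _b are one class to them, and where a whole thing is asked for, a point or a joint stands for the part that bears it (a point fixed in the world has none). Each returns a list of dicts, best first, with "score" (0 to 1); they miss things now and then, are a little off and sometimes report something else, mostly with a low value. They report only what shows in the picture. A call takes as long as a camera call.
- ctrl.spot_in(camera, label): "bbox" ([centre column, centre row, width, height] in pixels, round what is visible of it).
- ctrl.place_of(camera, label): "centre" ([column, row] in pixels: a listed point, or the origin of a listed thing).
The state is a dict: "time_s": time; "qpos": joint angles; "joint_vel": joint speeds; "tau": joint torques, N m; "ee_pos": TCP position; "eef_rot": TCP orientation; "force": force on the tool from outside, world axes, zero at the start; "moment": the same for the moment, N m; "grip_width": finger opening in m.
Only numpy, scipy, OpenCV 4.12 (cv2) and the standard library are available. Lean on these libraries where they do the work, as an engineer would, in place of code of your own. Each camera call takes 0.05 s, during which the arm holds its last target. There are 200 camera calls.

## Task

Clear the empty tea tins away for recycling: press the bin's touch-latch flap in until it clicks, catch it as it springs out and let it down gently until it is fully open. Lift the loose lids off the tins that have one and collect the lids in the upper mixing bowl, put all the tins into the bin's bucket, and at the end push the flap shut so that it stays latched flush. Leave the cruet, funnel, muffin cup, jar and spoon where they are and the bowls standing upright.

Things in the scene. Friction and masses are not known exactly. Their poses are not given: they have to be found in the camera images.
- flap (a joint): touch-latch front flap of the white bin, rad about its hinge: 0 = shut, flush, held by a hidden catch; grows as its top swings out, to a stop at 0.70 (open, spring-held). Pressed in past flush (stop at -0.09) the catch lifts free from about -0.075, the click; then let out at once at 20 mm/s or faster (the catch drops back within 3 s). Left alone it flies open at over 4 rad/s
- flap_edge (a point): middle of the flap's upper front edge; shut it is 200 mm up, open 110 mm farther out and 152 mm up; the click is 13 to 16 mm inwards of flush, 5 to 10 N after a jolt at touch; the spring pushes out with 3 N. To latch it shut, push this edge in to 2 mm past flush (joint -0.010; 0 to -0.025 will do), hold 3 s while the catch drops, let go: it settles at 0. Pushed further it unlatches again
- bucket (a point): centre of the inner floor of the grey bucket behind the flap, one with it and tilting with it; axes as the bin's while shut. Inside 123 mm along x (behind the 12 mm thick flap), 204 mm along y, side and back walls 105 mm high. Open, it is filled from above through the gap, 170 mm front to back, between the flap's upper edge and the bin's top board
- bin: white countertop recycling bin, fixed, 220 deep x 270 wide x 235 mm high; origin centre of its underside, x towards its back, z up. The flap, 250 mm wide, fills its front (its -x side, turned about to the robot's right): face at x = -110 mm, upper edge at z = 200 mm, hinge line at x = -100 mm, z = 25 mm. The top board (10 mm thick, upper face z = 235 mm) ends at x = -50 mm
- bowls: two stainless mixing bowls nested together, loose, one body, 0.5 kg; origin centre of the underside, z up. Inner bowl: floor at z = 16 mm with 45 mm radius, widening to 95 mm radius at the rim, z = 102 mm; outer rim radius 110 mm at z = 85 mm
- tin_a: empty square tea tin, bare metal, open at the top under its loose lid, 50 x 50 mm, 80 mm high, walls 2.5 mm, about 70 g; origin centre of its underside, x and y square to its sides, z up
- tin_b: empty square tea tin, bare metal, open at the top under its loose lid, 50 x 50 mm, 80 mm high, walls 2.5 mm, about 70 g; origin centre of its underside, x and y square to its sides, z up
- tin_c: empty square tea tin, bare metal, open at the top (no lid), 50 x 50 mm, 80 mm high, walls 2.5 mm, about 70 g; origin centre of its underside, x and y square to its sides, z up. May be absent
- tin_d: empty square tea tin, bare metal, open at the top (no lid), 50 x 50 mm, 80 mm high, walls 2.5 mm, about 70 g; origin centre of its underside, x and y square to its sides, z up. May be absent
- lid_a: black plastic lid lying loose on tin_a: plate 54 x 54 x 6 mm with a round knob 20 mm across and 24 mm high on top, and a 38 mm square plug 6 mm deep below; about 30 g. Origin centre of the plate's underside (80 mm above the worktop while on the tin), z up along the knob, knob top at z = 30 mm
- lid_b: black plastic lid lying loose on tin_b: plate 54 x 54 x 6 mm with a round knob 20 mm across and 24 mm high on top, and a 38 mm square plug 6 mm deep below; about 30 g. Origin centre of the plate's underside (80 mm above the worktop while on the tin), z up along the knob, knob top at z = 30 mm
- funnel: black plastic funnel standing mouth down, 96 mm across, 105 mm high, loose; origin centre of its underside; to be left alone
- muffin_cup: green silicone muffin cup, 72 mm across, 35 mm high, loose; origin centre of its underside; to be left alone
- cruet: glass cruet with cork stopper, 72 mm across, 140 mm high, loose; origin centre of its underside; to be left alone
- pantry_jar: glass pantry jar with steel cap, 80 mm across, 130 mm high, loose; origin centre of its underside; to be left alone
- spoon: wooden-handled spoon 240 mm long lying on the worktop, loose; to be left alone

How it is judged:
By the outcome, as a careful person would: the job done as asked, in the order asked, and still so for the second after the job is handed in, with the robot touching nothing.
Of tin_c, tin_d only 1 to 2 are there at a start; the rules pass over those that are not, and their reading is None.
At some moment in a run one of bowls may be knocked a few centimetres aside while the robot is not near it.
It also fails if it takes over 210 s, if anything falls off the work surface, if the arm or the gripper's body presses on something with over 40 N, if the wrist force passes 120 N, or if a joint passes its speed limit or range.

## Working session

There is one attempt and no reset: what is moved stays moved. The work goes in short steps, Python scripts to look and compute and a shell command to move; the robot and the scene stay as the last step left them, time stands still between calls to the robot, and variables do not carry over. Pictures are saved under pics/ and viewed, about 12 in all and at most 16, crops included, and the job is handed in when it is done.

```bash
ls; mkdir -p pics; cat > h.py <<'E'
import numpy as np, cv2
from station import ctrl
from scipy.spatial.transform import Rotation as R
def T_tool():
    o=ctrl.get_obs(); T=np.eye(4); T[:3,:3]=R.from_euler('xyz',o['eef_rot']).as_matrix(); T[:3,3]=o['ee_pos']; return T
def shot(name,fn=None):
    T=T_tool(); p=ctrl.camera_params(name); im,d=ctrl.camera(name)
    W=T@np.array(p['mount']) if 'mount' in p else np.linalg.inv(np.array(p['camera_from_world']))
    f=im.shape[0]/2/np.tan(np.radians(p['vertical_fov'])/2)
    if fn: cv2.imwrite('pics/'+fn+'.png',im[:,:,::-1])
    return dict(im=im,d=d,W=W,f=f,cx=p['cx'],cy=p['cy'])
def cloud(s):
    v,u=np.mgrid[:s['d'].shape[0],:s['d'].shape[1]]; z=s['d']
    P=np.stack([(u-s['cx'])/s['f']*z,(v-s['cy'])/s['f']*z,z],-1)
    X=P@s['W'][:3,:3].T+s['W'][:3,3]; X[z==0]=np.nan; return X
def ray(s,u,v,z):
    "point on the ray of a pixel at world height z"
    r=s['W'][:3,:3]@np.array([(u-s['cx'])/s['f'],(v-s['cy'])/s['f'],1]); c=s['W'][:3,3]
    return c+r*(z-c[2])/r[2]
def tool(p):
    "world target in tool cm"
    T=T_tool(); return np.round((T[:3,:3].T@(np.array(p)-T[:3,3]))*100,2)
E
python3 - <<'E'
from h import *
print(ctrl.get_obs())
for c in['scene','top']:
    s=shot(c,c+'0'); print(c,s['f'],s['cx'],s['cy'],s['W'].round(3).tolist())
    X=cloud(s)
    for l in['flap_edge','bucket','bin','bowls','tin_a','tin_c','lid_a','funnel','muffin_cup','cruet','pantry_jar','spoon']:
        print(l,[(np.round(q['score'],2),np.round(q['centre']).tolist(),X[int(q['centre'][1]),int(q['centre'][0])].round(3).tolist()) for q in ctrl.place_of(c,l) if q['score']>.2])
print(ctrl.camera_params('wrist'))
E
```

```text
pics
{'time_s': 0.0, 'qpos': array([-1.35861848e+00,  3.00447017e-01,  1.52161980e+00, -4.89992010e-06,
        1.32070884e+00, -6.65674261e-02]), 'joint_vel': array([ 1.80245846e-03, -7.97209871e-05, -9.07501339e-04,  1.01141992e-03,
       -2.79547524e-04, -5.93097206e-04]), 'tau': array([-1.36297320e-03, -5.31805944e+01, -3.52735555e+01,  7.07765669e-02,
        2.44184292e-02, -9.08290872e-05]), 'ee_pos': array([ 0.15128601, -0.52849119,  0.20488317]), 'eef_rot': array([-3.14151870e+00,  1.18069299e-03, -1.29204979e+00]), 'force': array([0.02278882, 0.09496166, 0.36421163]), 'moment': array([0.01160144, 0.00883193, 0.0227684 ]), 'grip_width': 0.09385264715108363}
scene 493.225356403347 271.19477917792887 214.38713843905373 [[0.735, 0.389, -0.555, 1.221], [0.678, -0.416, 0.606, -0.749], [0.005, -0.822, -0.57, 0.826], [0.0, 0.0, 0.0, 1.0]]
flap_edge [(np.float64(0.81), [346.0, 149.0], [0.423, 0.474, 0.092])]
bucket []
bin [(np.float64(0.67), [355.0, 194.0], [0.595, 0.284, 0.077]), (np.float64(0.43), [277.0, 325.0], [0.74, -0.208, 0.04])]
bowls [(np.float64(0.92), [249.0, 241.0], [0
[... 2302 characters left out ...]
ruet [(np.float64(0.78), [337.0, 171.0], [0.701, -0.168, 0.068]), (np.float64(0.71), [407.0, 254.0], [0.441, -0.378, 0.088])]
pantry_jar [(np.float64(0.75), [298.0, 166.0], [0.701, -0.044, 0.135])]
spoon [(np.float64(0.61), [384.0, 287.0], [0.344, -0.324, 0.001])]
{'vertical_fov': 65.3492718440673, 'cx': 280.0952605861641, 'cy': 207.4931699485909, 'mount': array([[ 9.99999946e-01,  2.73350380e-04, -1.84914519e-04,
        -4.48166376e-04],
       [-2.23870511e-04,  9.73548481e-01,  2.28480427e-01,
        -6.45207761e-02],
       [ 2.42478460e-04, -2.28480374e-01,  9.73548489e-01,
        -1.79736039e-01],
       [ 0.00000000e+00,  0.00000000e+00,  0.00000000e+00,
         1.00000000e+00]])}
```

```bash
python3 - <<'E'
import cv2,numpy as np
a=cv2.imread('pics/scene0.png');b=cv2.imread('pics/top0.png')
b=b[120:330,60:480]; b=cv2.resize(b,(800,400)); cv2.imwrite('pics/topc.png',b)
E
```

```text
(no output)
```

View pics/scene0.png

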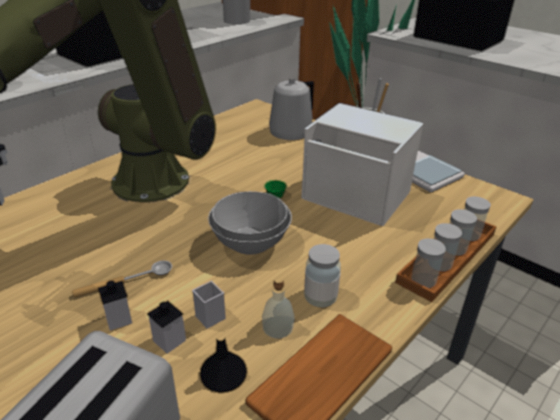

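View pics/topc.png

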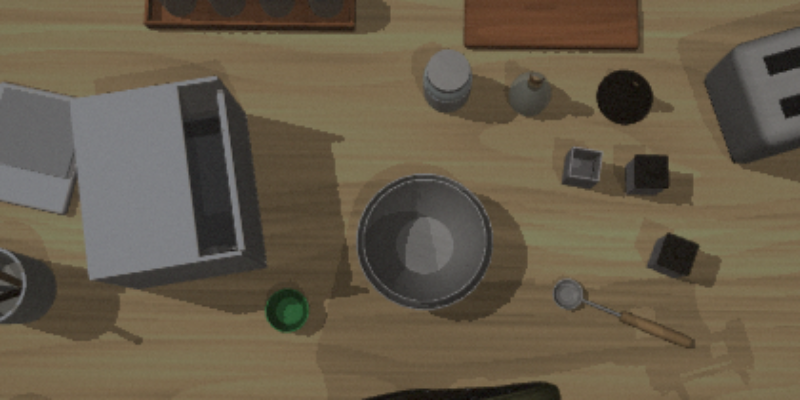

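The scene view shows the bin back right with its flap facing the bowls. There are two lidded tins near (115,305) and (167,325), and one open tin at (208,305). The funnel and cruet are close behind them. Next I'll work out the geometry.

```bash
cat >> h.py <<'E'
def blob(X,x,y,r,z0,z1):
    m=(np.hypot(X[...,0]-x,X[...,1]-y)<r)&(X[...,2]>z0)&(X[...,2]<z1)
    p=X[m]; (c,wh,a)=cv2.minAreaRect((p[:,:2]*1000).astype(np.float32)); return len(p),np.round(c,1),np.round(wh,1),round(a,1),np.round(np.median(p[:,2])*1000,1)
E
python3 - <<'E'
from h import *
s=shot('top'); X=cloud(s)
c=shot('scene'); Y=cloud(c)
for n,x,y,z0,z1 in[('lid1',.57,-.365,.08,.092),('lid2',.45,-.4,.08,.092),('tin3',.58,-.27,.07,.085)]:
    for q in(X,Y):
        try: print(n,blob(q,x,y,.05,z0,z1))
        except Exception as e: print(n,e)
# bin board
m=(X[...,2]>.225)&(X[...,2]<.245)&(X[...,1]>.2)&(X[...,1]<.6)&(X[...,0]>.3)&(X[...,0]<.75)
p=X[m];r=cv2.minAreaRect((p[:,:2]*1000).astype(np.float32)); print('board',r,cv2.boxPoints(r),np.median(p[:,2]))
m=(X[...,2]>.19)&(X[...,2]<.206)&(X[...,1]>.15)&(X[...,1]<.4)&(X[...,0]>.3)&(X[...,0]<.75)
p=X[m];r=cv2.minAreaRect((p[:,:2]*1000).astype(np.float32)); print('edge',r,cv2.boxPoints(r),len(p))
# flap face from scene
m=(Y[...,2]>.05)&(Y[...,2]<.19)&(Y[...,1]>.2)&(Y[...,1]<.35)&(Y[...,0]>.38)&(Y[...,0]<.66)
p=Y[m]; print(len(p),cv2.fitLine((p[:,:2]).astype(np.float32),cv2.DIST_HUBER,0,.01,.01).ravel(), p.min(0),p.max(0))
m=(X[...,2]>.098)&(X[...,2]<.107)&(np.hypot(X[...,0]-.46,X[...,1])<.13); print('bowl rim',cv2.minEnclosingCircle((X[m][:,:2]*1000).astype(np.float32)))
m=(Y[...,2]>.005)&(Y[...,2]<.04)&(np.hypot(Y[...,0]-.366,Y[...,1]-.191)<.05); print('cup',Y[m].min(0),Y[m].max(0))
E
```

```text
lid1 (256, array([ 578.1, -366.5]), array([53.8, 54.6]), 88.9, np.float64(85.4))
lid1 (447, array([ 580.4, -369.8]), array([54.8, 56.3]), 89.2, np.float64(85.8))
lid2 (257, array([ 445.1, -405.4]), array([54.6, 54.8]), 68.7, np.float64(85.1))
lid2 (391, array([ 448. , -408.4]), array([53.6, 57.2]), 68.0, np.float64(85.8))
tin3 (76, array([ 590.7, -262.3]), array([50.4, 52. ]), 81.4, np.float64(76.6))
tin3 (261, array([ 591.7, -264.4]), array([51.5, 53.7]), 80.5, np.float64(77.0))
board ((535.5931396484375, 390.6942443847656), (271.5407409667969, 222.2073974609375), 10.054346084594727) [[382.5111  476.38858]
 [421.30457 257.59372]
 [688.6752  304.9999 ]
 [649.8817  523.7948 ]] 0.2349770109703586
edge ((540.7787475585938, 350.7472839355469), (267.5448303222656, 143.577880859375), 10.142080307006836) [[396.45535 397.85852]
 [421.73795 256.52417]
 [685.1022  303.63605]
 [659.8196  444.9704 ]] 466
3421 [0.9848006  0.17368901 0.5226724  0.27447295] [0.41381353 0.25264957 0.0500248 ] [0.65984545 0.34967385 0.18999139]
bowl rim ((461.5824279785156, -3.5385169982910156), 97.58297729492188)
cup [0.32102331 0.17833598 0.00676015] [0.3886585  0.23959123 0.03740426]
```

```bash
cat >> h.py <<'E'
def go(p,yaw=None):
    o=ctrl.get_obs(); print('t',round(o['time_s'],2),'at',o['ee_pos'].round(4),'rpy',o['eef_rot'].round(3),'F',o['force'].round(1),'w',round(o['grip_width'],4))
    d=tool(p); n=max(1,int(np.ceil(np.linalg.norm(d)/6))); print('total',d,'n',n,'each',np.round(d/n,2))
    if yaw is not None:
        w=-((yaw-o['eef_rot'][2]+np.pi)%(2*np.pi)-np.pi); print('wz total',round(w,3),'rows',int(np.ceil(abs(w)/.185)))
E
python3 - <<'E'
from h import *
go([.565,.225,.25],.175)
E
```

```text
t 1.4 at [ 0.1514 -0.5288  0.2055] rpy [ 3.142 -0.    -1.292] F [ 0.4 -0.3 -0.3] w 0.0938
total [-61.08 -60.51  -4.45] n 15 each [-4.07 -4.03 -0.3 ]
wz total -1.467 rows 8
```

```bash
python3 -m inch '[0,0,-2.2,0,0,0,0, 0,0,-2.25,0,0,0,0, -4.07,-4.03,0,0,0,0,0, -4.07,-4.03,0,0,0,0,0, -4.07,-4.03,0,0,0,0,0, -4.07,-4.03,0,0,0,0,0, -4.07,-4.03,0,0,0,0,0, -4.07,-4.03,0,0,0,0,0, -4.07,-4.03,0,0,0,0,0, -4.07,-4.03,0,0,0,0,0, -4.07,-4.03,0,0,0,0,0, -4.07,-4.03,0,0,0,0,0, -4.07,-4.03,0,0,0,0,0, -4.07,-4.03,0,0,0,0,0, -4.07,-4.03,0,0,0,0,0, -4.07,-4.03,0,0,0,0,0, -4.07,-4.03,0,0,0,0,0, 0,0,0,0,0,0,0]' 20
python3 -m inch '[0,0,0,0,0,-0.183,0, 0,0,0,0,0,-0.183,0, 0,0,0,0,0,-0.183,0, 0,0,0,0,0,-0.183,0, 0,0,0,0,0,-0.183,0, 0,0,0,0,0,-0.183,0, 0,0,0,0,0,-0.183,0, 0,0,0,0,0,-0.183,0, 0,0,0,0,0,0,0]'
python3 - <<'E'
from h import *
go([.5632,.235,.165],.175)
s=shot('wrist','w1');print(ctrl.place_of('wrist','flap_edge'))
E
```

```text
time_s: 3.65
ee_pos: [0.5649, 0.2272, 0.2482]
eef_rot: [3.139, 0.0, -1.289]
force: [0.6, -0.5, 0.1]
grip_width: 0.0002
time_s: 4.78
ee_pos: [0.5644, 0.2238, 0.2502]
eef_rot: [3.142, -0.0, 0.17]
force: [-0.2, -0.1, -0.1]
grip_width: 0.0005
t 4.78 at [0.5644 0.2238 0.2502] rpy [ 3.142 -0.     0.17 ] F [-0.2 -0.1 -0.1] w 0.0005
total [ 0.07 -1.12  8.52] n 2 each [ 0.04 -0.56  4.26]
wz total -0.005 rows 1
[{'centre': [280.5, 142.6], 'score': 0.65}]
```

```bash
python3 - <<'E'
from h import *
s=shot('wrist'); print(ray(s,280.5,142.6,.2)); X=cloud(s)
m=(X[...,2]>.15)&(X[...,2]<.21)&(X[...,1]>.2)
p=X[m]; print(len(p)); 
for x in(.48,.52,.56,.6,.64):
    q=p[(abs(p[:,0]-x)<.01)]; print(x,q[:,1].min() if len(q) else 0)
go([.5632,.235,.165],.175)
E
python3 -m inch '[0,-0.6,4.2,0,0,0,0, 0,-0.6,4.3,0,0,0,0, 0,0,0,0,0,0,0, 0,0,0,0,0,0,0]'
```

```text
[0.5536877  0.28125437 0.2       ]
15041
0.48 0.26474443672104864
0.52 0.27225087989605595
0.56 0.279650167847343
0.6 0.2864482822844529
0.64 0.29383405245669186
t 4.92 at [0.5644 0.2242 0.2501] rpy [-3.142 -0.     0.168] F [0.1 0.5 0.6] w 0.0004
total [ 0.06 -1.09  8.51] n 2 each [ 0.03 -0.55  4.26]
wz total -0.007 rows 1
time_s: 5.42
ee_pos: [0.5632, 0.2364, 0.167]
eef_rot: [-3.141, -0.002, 0.171]
force: [0.1, -0.4, 0.1]
grip_width: 0.0004
```

```bash
python3 -m inch '[0,-1.0,-1.8,0,0,0,0, 0,-1,0,0,0,0,0, 0,-0.6,0,0,0,0,0, 0,0,0,0,0,0,0, 0,0,0,0,0,0,0]'
for i in 1 2 3 4; do python3 -m inch '[0,-0.25,0,0,0,0,0, 0,0,0,0,0,0,0]'|egrep 'pos|force'; done
```

```text
time_s: 6.05
ee_pos: [0.5579, 0.2618, 0.1826]
eef_rot: [3.141, 0.001, 0.172]
force: [0.7, 0.4, -0.1]
grip_width: 0.0005
ee_pos: [0.5576, 0.2645, 0.1829]
force: [0.5, -0.3, -0.3]
ee_pos: [0.5571, 0.267, 0.1829]
force: [0.1, 0.9, -0.1]
ee_pos: [0.5567, 0.2695, 0.183]
force: [-0.6, -1.1, -0.6]
ee_pos: [0.5564, 0.2716, 0.183]
force: [0.4, -2.7, 2.4]
```

```bash
python3 - <<'E'
from h import *
print(ctrl.get_obs()['ee_pos'],ctrl.get_obs()['force'])
E
for i in 1 2 3 4 5 6; do python3 -m inch '[0,-0.2,0,0,0,0,0]'|egrep 'pos|force'; done
```

```text
[0.55635156 0.27162501 0.18303825] [ 0.38255968 -2.7200128   2.3624869 ]
ee_pos: [0.556, 0.2736, 0.1831]
force: [-1.0, -3.9, 2.1]
ee_pos: [0.5556, 0.2758, 0.1831]
force: [-1.1, -2.4, 1.9]
ee_pos: [0.5553, 0.2774, 0.1831]
force: [-1.3, -7.6, 4.0]
ee_pos: [0.555, 0.2792, 0.1832]
force: [-1.0, -8.3, 4.9]
ee_pos: [0.5547, 0.2811, 0.1831]
force: [-1.0, -9.1, 4.3]
ee_pos: [0.5544, 0.2831, 0.1831]
force: [-0.3, -8.6, 3.7]
```

```bash
python3 -m inch '[0,-0.15,0,0,0,0,0]'|egrep 'pos|force'
python3 -m inch '[0,0.3,0,0,0,0,0, 0,0.4,0,0,0,0,0, 0,0.4,0,0,0,0,0, 0,0.4,0,0,0,0,0, 0,0.4,0,0,0,0,0, 0,0.4,0,0,0,0,0, 0,0.4,0,0,0,0,0]'|egrep 'pos|force'
python3 - <<'E'
from h import *
s=shot('wrist','w2');X=cloud(s)
for x in(.48,.6):
  m=(abs(X[...,0]-x)<.01)&(X[...,2]>.14)&(X[...,2]<.215)&(X[...,1]>.15)&(X[...,1]<.4);p=X[m];print(x,len(p),p[p[:,1].argmin()])
E
```

```text
ee_pos: [0.5541, 0.2847, 0.1831]
force: [-1.3, -7.7, 2.6]
ee_pos: [0.5584, 0.2582, 0.1826]
force: [1.2, -2.9, -0.9]
0.48 1732 [0.47138174 0.2536435  0.19758398]
0.6 1747 [0.5903272  0.27526376 0.19859612]
```

View pics/w2.png

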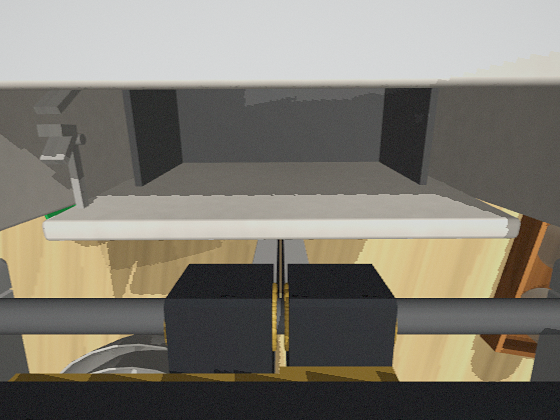

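The latch clicked and the flap is following the finger: its edge shows around row 225, ahead of the bin. I'll keep letting it down.

```bash
python3 -m inch '[0,0.5,0.2,0,0,0,0, 0,0.5,0.2,0,0,0,0, 0,0.5,0.2,0,0,0,0, 0,0.5,0.2,0,0,0,0, 0,0.5,0.2,0,0,0,0, 0,0.5,0.2,0,0,0,0, 0,0.5,0.2,0,0,0,0, 0,0.5,0.2,0,0,0,0, 0,0.5,0.25,0,0,0,0, 0,0.5,0.25,0,0,0,0, 0,0.5,0.25,0,0,0,0, 0,0.5,0.25,0,0,0,0, 0,0.5,0.25,0,0,0,0, 0,0.5,0.25,0,0,0,0, 0,0.5,0.25,0,0,0,0, 0,0.5,0.3,0,0,0,0]'|egrep 'pos|force'
python3 -m inch '[0,0.3,0.3,0,0,0,0, 0,0.3,0.2,0,0,0,0, 0,0.3,0.2,0,0,0,0, 0,0.3,0.2,0,0,0,0, 0,0.2,0.1,0,0,0,0, 0,0.2,0.1,0,0,0,0]'|egrep 'pos|force'
python3 -m inch '[0,0.2,0,0,0,0,0, 0,0.2,0,0,0,0,0, 0,0.2,0,0,0,0,0, 0,0.2,0,0,0,0,0, 0,0.2,0,0,0,0,0, 0,0.2,0,0,0,0,0]'|egrep 'pos|force'
python3 -m inch '[0,0.2,0,0,0,0,0, 0,0.2,0,0,0,0,0, 0,0.2,0,0,0,0,0, 0,0.2,0,0,0,0,0, 0,0.2,0,0,0,0,0, 0,0.2,0,0,0,0,0]'|egrep 'pos|force'
```

```text
ee_pos: [0.572, 0.1795, 0.1459]
force: [0.6, -1.9, -1.3]
ee_pos: [0.5751, 0.1639, 0.1354]
force: [0.3, -2.5, -2.8]
ee_pos: [0.5771, 0.152, 0.1354]
force: [0.1, -0.2, 0.2]
ee_pos: [0.5791, 0.1402, 0.1354]
force: [0.2, 0.2, 0.0]
```

```bash
python3 - <<'E'
from h import *
s=shot('scene','s2')
go([.579,-.33,.24])
E
```

```text
t 13.15 at [0.5792 0.14   0.1355] rpy [ 3.142 -0.     0.172] F [-0.6 -0.1  0.3] w 0.0007
total [ -8.06  46.3  -10.45] n 9 each [-0.9   5.14 -1.16]
```

View pics/s2.png

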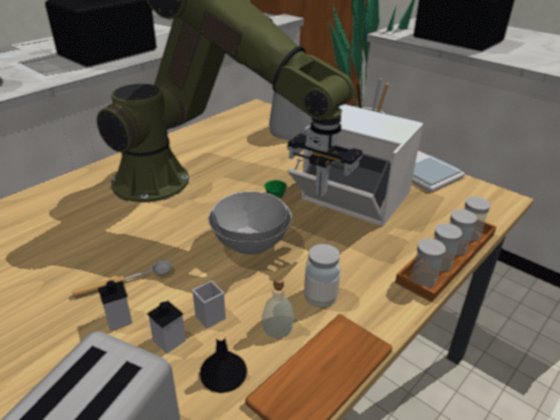

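The flap at (345,185) is fully open and everything else is undisturbed. Next are the lids.

```bash
python3 -m inch '[0,0,-3.5,0,0,0,0.45, 0,0,-3.5,0,0,0,0.45, 0,0,-3.5,0,0,0,0.45, -0.9,5.14,0,0,0,0,0.45, -0.9,5.14,0,0,0,0,0.45, -0.9,5.14,0,0,0,0,0.45, -0.9,5.14,0,0,0,0,0.45, -0.9,5.14,0,0,0,0,0.45, -0.9,5.14,0,0,0,0,0.45, -0.9,5.14,0,0,0,0,0.45, -0.9,5.14,0,0,0,0,0.45, -0.9,5.14,0,0,0,0,0.45, 0,0,0,0,0,0,0.45, 0,0,0,0,0,0,0.45]' 20
python3 - <<'E'
from h import *
s=shot('wrist','w3');X=cloud(s)
print(blob(X,.579,-.368,.05,.08,.092)); print('knob',blob(X,.579,-.368,.03,.1,.115)); print('tin',blob(X,.591,-.263,.05,.07,.085))
p=blob(X,.579,-.368,.03,.1,.115)[1]/1000
go([p[0],p[1],.089])
for l in['lid_a','tin_a']: print(l,[(q['score'],q['centre']) for q in ctrl.place_of('wrist',l)])
E
```

```text
time_s: 14.9
ee_pos: [0.5785, -0.3289, 0.2403]
eef_rot: [-3.141, 0.0, 0.172]
force: [-0.4, 0.2, -0.1]
grip_width: 0.0423
(2063, array([ 577.8, -369.5]), array([54.1, 54.1]), 88.1, np.float64(86.4))
knob (327, array([ 577.6, -369.2]), array([18.9, 18.9]), 72.8, np.float64(110.2))
tin (599, array([ 589.9, -264.3]), array([50. , 50.1]), 80.9, np.float64(80.3))
t 14.95 at [ 0.5787 -0.3285  0.2405] rpy [-3.141 -0.     0.173] F [ 0.5 -1.4 -0. ] w 0.042
total [-0.81  4.   15.15] n 3 each [-0.27  1.33  5.05]
lid_a [(0.8, [274.5, 230.8]), (0.76, [148.5, 245.7])]
tin_a [(0.68, [171.3, 222.7]), (0.68, [297.9, 131.7]), (0.57, [272.6, 212.8])]
```

View pics/w3.png

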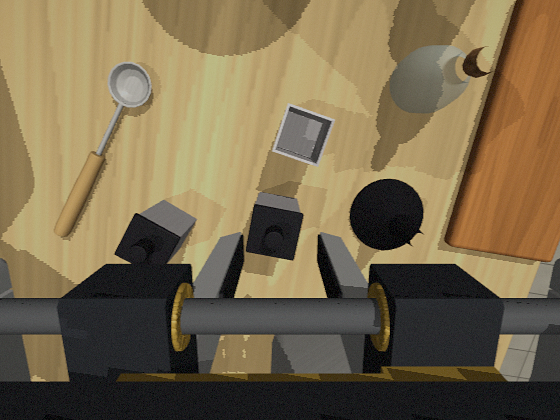

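The knob sits at (275,235), between the fingers, and matches the depth estimate. I'll descend and grip it.

```bash
python3 -m inch '[-0.4,2,0,0,0,0,0.45, -0.41,2,0,0,0,0,0.45, 0,0,5,0,0,0,0.45, 0,0,5,0,0,0,0.45, 0,0,3,0,0,0,0.45, 0,0,2,0,0,0,0.45, 0,0,0,0,0,0,0.45, 0,0,0,0,0,0,0, 0,0,0,0,0,0,0, 0,0,0,0,0,0,0, 0,0,0,0,0,0,0, 0,0,0,0,0,0,0]' 20
python3 -m inch '[0,0,-1,0,0,0,0, 0,0,-3,0,0,0,0, 0,0,-5,0,0,0,0, 0,0,-5,0,0,0,0, 0,0,0,0,0,0,0]'
python3 - <<'E'
from h import *
s=shot('top');X=cloud(s)
m=(X[...,2]>.098)&(X[...,2]<.107)&(np.hypot(X[...,0]-.46,X[...,1])<.16); print('bowl rim',cv2.minEnclosingCircle((X[m][:,:2]*1000).astype(np.float32)))
go([.475,-.03,.231])
E
```

```text
time_s: 16.55
ee_pos: [0.5777, -0.3704, 0.0915]
eef_rot: [3.14, -0.001, 0.172]
force: [-0.8, 0.5, 5.9]
grip_width: 0.0191
time_s: 17.18
ee_pos: [0.5783, -0.3708, 0.2357]
eef_rot: [3.136, -0.005, 0.172]
force: [0.4, 0.5, -1.6]
grip_width: 0.0196
bowl rim ((486.822021484375, -17.599021911621094), 97.31397247314453)
t 17.23 at [ 0.5777 -0.3704  0.2325] rpy [ 3.139e+00 -2.000e-03  1.720e-01] F [-0.3  0.3 -1.9] w 0.0195
total [ -4.29 -35.29   0.06] n 6 each [-0.72 -5.88  0.01]
```

The top view shows the bowl was knocked to (0.487, -0.018). I'll place the lid there.

```bash
python3 - <<'E'
from h import *
go([.487,-.042,.233])
E
python3 -m inch '[-0.54,-5.6,0,0,0,0,0, -0.54,-5.6,0,0,0,0,0, -0.54,-5.6,0,0,0,0,0, -0.54,-5.6,0,0,0,0,0, -0.54,-5.6,0,0,0,0,0, -0.54,-5.6,0,0,0,0,0, 0,0,0,0,0,0,0, 0,0,0,0,0,0,0]'
python3 - <<'E'
from h import *
s=shot('top');X=cloud(s)
m=(X[...,2]>.098)&(X[...,2]<.107)&(np.hypot(X[...,0]-.48,X[...,1])<.16); print('bowl rim',cv2.minEnclosingCircle((X[m][:,:2]*1000).astype(np.float32)))
go([.487,-.042,.042])
E
```

```text
t 17.23 at [ 0.5777 -0.3704  0.2325] rpy [ 3.139e+00 -2.000e-03  1.720e-01] F [-0.3  0.3 -1.9] w 0.0195
total [ -3.31 -33.9   -0.14] n 6 each [-0.55 -5.65 -0.02]
time_s: 18.23
ee_pos: [0.4878, -0.0449, 0.2298]
eef_rot: [-3.141, 0.001, 0.172]
force: [-0.1, -0.1, 0.4]
grip_width: 0.0193
bowl rim ((494.8411865234375, 40.734039306640625), 75.26011657714844)
t 18.27 at [ 0.4879 -0.0453  0.2298] rpy [-3.141e+00  1.000e-03  1.710e-01] F [-0.  -0.2 -0.4] w 0.0197
total [-1.000e-02 -3.400e-01  1.878e+01] n 4 each [-0.   -0.08  4.7 ]
```

```bash
python3 -m inch '[0,-0.3,5,0,0,0,0, 0,0,5,0,0,0,0, 0,0,4,0,0,0,0, 0,0,2.5,0,0,0,0, 0,0,1.2,0,0,0,0, 0,0,1.1,0,0,0,0, 0,0,0,0,0,0,0]'
python3 -m inch '[0,0,0,0,0,0,0.4, 0,0,0,0,0,0,0.4, 0,0,0,0,0,0,0.4, 0,0,-2,0,0,0,0.4, 0,0,-4,0,0,0,0.4, 0,0,-6,0,0,0,0.4, 0,0,-6,0,0,0,0.4, 0,0,-1,0,0,0,0.4]'
python3 - <<'E'
from h import *
go([.446,-.367,.24])
E
```

```text
time_s: 19.15
ee_pos: [0.4874, -0.0419, 0.0423]
eef_rot: [-3.141, 0.0, 0.172]
force: [-0.3, 0.3, 0.1]
grip_width: 0.0192
time_s: 20.15
ee_pos: [0.4886, -0.0418, 0.2365]
eef_rot: [3.139, -0.006, 0.172]
force: [-0.7, -1.1, -0.5]
grip_width: 0.0379
t 20.15 at [ 0.4886 -0.0418  0.2365] rpy [ 3.139 -0.006  0.172] F [-0.7 -1.1 -0.5] w 0.0379
total [-9.76 31.31 -0.35] n 6 each [-1.63  5.22 -0.06]
```

```bash
python3 -m inch '[-1.63,5.22,0,0,0,0,0.45, -1.63,5.22,0,0,0,0,0.45, -1.63,5.22,0,0,0,0,0.45, -1.63,5.22,0,0,0,0,0.45, -1.63,5.22,0,0,0,0,0.45, -1.63,5.22,0,0,0,0,0.45, 0,0,0,0,0,0,0.45, 0,0,0,0,0,0,0.45]'
python3 - <<'E'
from h import *
s=shot('wrist','w4');X=cloud(s)
print(blob(X,.446,-.407,.05,.08,.092)); b=blob(X,.446,-.407,.03,.1,.115); print('knob',b)
go([b[1][0]/1000,b[1][1]/1000,.0915])
s=shot('top');X=cloud(s)
m=(X[...,2]>.098)&(X[...,2]<.107)&(np.hypot(X[...,0]-.48,X[...,1])<.16); print('bowl rim',cv2.minEnclosingCircle((X[m][:,:2]*1000).astype(np.float32)))
E
```

```text
time_s: 21.15
ee_pos: [0.4445, -0.3665, 0.2315]
eef_rot: [-3.14, 0.001, 0.172]
force: [0.5, -0.4, -0.1]
grip_width: 0.0421
(2146, array([ 444.6, -407.7]), array([54.4, 54.3]), 68.5, np.float64(86.4))
knob (349, array([ 444.7, -407.2]), array([18.7, 19.1]), 50.4, np.float64(110.1))
t 21.2 at [ 0.4448 -0.3661  0.2319] rpy [-3.141  0.     0.173] F [-0.1 -0.2 -0.2] w 0.0424
total [-0.71  4.06 14.04] n 3 each [-0.24  1.35  4.68]
bowl rim ((486.8283386230469, -17.43065071105957), 97.28643035888672)
```

```bash
python3 -m inch '[-0.35,2,0,0,0,0,0.45, -0.36,2.05,0,0,0,0,0.45, 0,0,5,0,0,0,0.45, 0,0,4.5,0,0,0,0.45, 0,0,2.7,0,0,0,0.45, 0,0,1.6,0,0,0,0.45, 0,0,0.2,0,0,0,0.45, 0,0,0,0,0,0,0, 0,0,0,0,0,0,0, 0,0,0,0,0,0,0, 0,0,0,0,0,0,0, 0,0,0,0,0,0,0]' 20
python3 -m inch '[0,0,-1,0,0,0,0, 0,0,-3,0,0,0,0, 0,0,-5,0,0,0,0, 0,0,-5,0,0,0,0, 0,0,0,0,0,0,0]'
python3 - <<'E'
from h import *
go([.487,.012,.231])
E
```

```text
time_s: 22.75
ee_pos: [0.4449, -0.4084, 0.0933]
eef_rot: [3.141, -0.001, 0.172]
force: [-0.3, 0.9, 5.6]
grip_width: 0.0195
time_s: 23.38
ee_pos: [0.4454, -0.409, 0.2371]
eef_rot: [3.136, -0.004, 0.172]
force: [-0.7, 0.6, -1.5]
grip_width: 0.0197
t 23.38 at [ 0.4454 -0.409   0.2371] rpy [ 3.136 -0.004  0.172] F [-0.7  0.6 -1.5] w 0.0197
total [ 11.3  -40.77   0.41] n 8 each [ 1.41 -5.1   0.05]
```

```bash
python3 -m inch '[1.41,-5.1,0,0,0,0,0, 1.41,-5.1,0,0,0,0,0, 1.41,-5.1,0,0,0,0,0, 1.41,-5.1,0,0,0,0,0, 1.41,-5.1,0,0,0,0,0, 1.41,-5.1,0,0,0,0,0, 1.41,-5.1,0,0,0,0,0, 1.41,-5.1,0,0,0,0,0, 0,0,0,0,0,0,0, 0,0,0,0,0,0,0]'
python3 - <<'E'
from h import *
s=shot('wrist','w5'); go([.487,.012,.048])
E
```

```text
time_s: 24.62
ee_pos: [0.4857, 0.0128, 0.232]
eef_rot: [3.142, 0.001, 0.172]
force: [-0.4, -0.7, -0.5]
grip_width: 0.0193
t 24.68 at [0.4857 0.0123 0.2321] rpy [3.142e+00 1.000e-03 1.710e-01] F [ 0.5 -0.8 -0.8] w 0.0197
total [ 0.13  0.05 18.41] n 4 each [0.03 0.01 4.6 ]
```

View pics/w5.png

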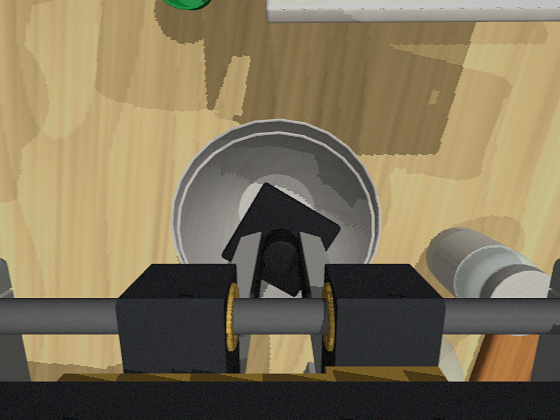

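The second lid is held over the bowl at (280,235), and the first is hidden under the gripper. I'll lower it.

```bash
python3 -m inch '[0,0,5,0,0,0,0, 0,0,5,0,0,0,0, 0,0,4,0,0,0,0, 0,0,2,0,0,0,0, 0,0,1,0,0,0,0, 0,0,0.8,0,0,0,0, 0,0,0,0,0,0,0]'
python3 -m inch '[0,0,0,0,0,0,0.4, 0,0,0,0,0,0,0.4, 0,0,0,0,0,0,0.4, 0,0,-2,0,0,0,0.4, 0,0,-4,0,0,0,0.4, 0,0,-6,0,0,0,0.4, 0,0,-6,0,0,0,0.4, 0,0,-1,0,0,0,0.4]'
python3 - <<'E'
from h import *
go([.590,-.22,.24],.14)
E
```

```text
time_s: 25.55
ee_pos: [0.4865, 0.0127, 0.0549]
eef_rot: [3.141, -0.001, 0.172]
force: [1.2, -2.5, 1.4]
grip_width: 0.0193
time_s: 26.55
ee_pos: [0.487, 0.0132, 0.2483]
eef_rot: [3.14, -0.006, 0.172]
force: [-0.7, -0.0, -1.1]
grip_width: 0.0374
t 26.55 at [0.487  0.0132 0.2483] rpy [ 3.14  -0.006  0.172] F [-0.7 -0.  -1.1] w 0.0374
total [ 6.15 24.74  0.9 ] n 5 each [1.23 4.95 0.18]
wz total 0.032 rows 1
```

```bash
python3 -m inch '[1.23,4.95,0,0,0,0,0.75, 1.23,4.95,0,0,0,0,0.75, 1.23,4.95,0,0,0,0,0.75, 1.23,4.95,0,0,0,0,0.75, 1.23,4.95,0,0,0,0,0.75, 0,0,0,0,0,-0.177,0.75, 0,0,0,0,0,-0.177,0.75, 0,0,0,0,0,-0.177,0.75, 0,0,0,0,0,-0.177,0.75, 0,0,0,0,0,-0.177,0.75, 0,0,0,0,0,-0.177,0.75, 0,0,0,0,0,-0.177,0.75, 0,0,0,0,0,0,0.75, 0,0,0,0,0,0,0.75]'
python3 - <<'E'
from h import *
s=shot('wrist','w6');X=cloud(s); b=blob(X,.590,-.264,.045,.075,.085); print(b)
go([b[1][0]/1000,b[1][1]/1000,.052],1.41)
s=shot('top','t2');X=cloud(s)
c=np.array([.5356,.3907]);bx=np.array([-.1745,.9847])
v=(X[...,:2]-c)@bx*1000; w=(X[...,:2]-c)@np.array([-.9847,-.1745])*1000
for y0 in(-60,0,60):
  m=(abs(w-y0)<12)&(v<0)&(v>-260); o=np.argsort(v[m]); print(y0,[(int(a),int(z*1000)) for a,z in zip(v[m][o],X[...,2][m][o])][::12])
m=(X[...,2]>.03)&(X[...,2]<.09)&(np.hypot(X[...,0]-.487,X[...,1]+.018)<.07);print('lids in bowl pix',m.sum(),s['im'][m].mean())
E
```

```text
time_s: 28.3
ee_pos: [0.5888, -0.2201, 0.2437]
eef_rot: [-3.141, -0.0, 1.407]
force: [-0.8, -0.9, -0.1]
grip_width: 0.0705
(537, array([ 589.4, -263.9]), array([50.3, 50.4]), 81.2, np.float64(80.1))
t 28.35 at [ 0.5888 -0.2201  0.2439] rpy [-3.141 -0.     1.408] F [-0.1  0.1  1. ] w 0.0703
total [-4.32  0.78 19.19] n 4 each [-1.08  0.2   4.8 ]
wz total -0.002 rows 1
-60 [(-259, 3), (-254, 3), (-249, 3), (-244, 9), (-238, -6), (-233, 3), (-227, 0), (-222, 5), (-218, 155), (-215, 156), (-213, -1), (-211, 160), (-208, 159), (-205, 152), (-200, 142), (-195, 140), (-190, 128), (-185, 130), (-180, 123), (-174, 115), (-169, 110), (-164, 105), (-158, 92), (-152, 91), (-146, 82), (-141, 75), (-135, 68), (-130, 60), (-124, 56), (-117, 46), (-111, 46), (-105, 36), (-99, 25), (-94, 27), (-90, 20), (-86, 27), (-81, 34), (-77, 42), (-72, 36), (-69, 184), (-66, 188), (-64, 184), (-62, 57), (-59, 56), (-58, 54), (-55, 55), (-52, 59), (-51, 169), (-49, 231), (-48, 165), (-46, 233), (-44, 231), (-42, 159), (-40, 160), (-37, 230), (-35, 148), (-33, 146), (-30, 242), (-26, 237), (-21, 233), (-16, 233), 
[... 928 characters left out ...]
, 160), (-212, 152), (-209, 156), (-207, 153), (-203, 149), (-198, 144), (-193, 140), (-187, 130), (-182, 123), (-177, 121), (-171, 115), (-166, 106), (-161, 97), (-155, 94), (-149, 84), (-144, 78), (-138, 74), (-133, 66), (-128, 58), (-121, 55), (-115, 40), (-110, 41), (-105, 33), (-98, 29), (-93, 25), (-88, 28), (-84, 22), (-80, 31), (-75, 30), (-72, 39), (-68, 181), (-66, 182), (-64, 54), (-61, 45), (-59, 172), (-57, 176), (-54, 58), (-52, 59), (-50, 228), (-49, 58), (-47, 65), (-45, 157), (-43, 158), (-41, 236), (-38, 233), (-36, 152), (-33, 234), (-30, 235), (-27, 234), (-22, 234), (-20, 231), (-16, 231), (-11, 234), (-8, 237), (-4, 239), (0, 238)]
lids in bowl pix 925 51.57369369369369
```

View pics/t2.png

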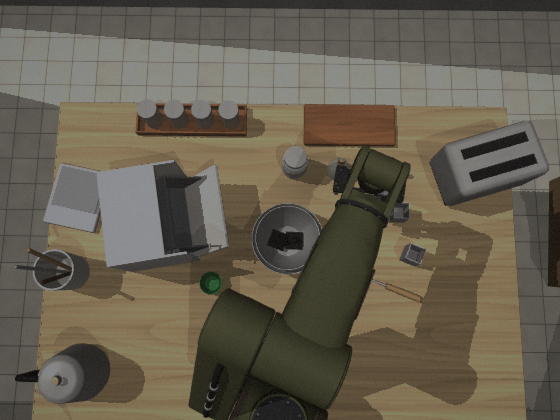

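Both lids are in the bowl at (285,240) and the flap is still open. Now I'll pick up the open tin.

```bash
python3 -m inch '[-2.16,0.39,0,0,0,0,0.75, -2.16,0.39,0,0,0,0,0.75, 0,0,5,0,0,0,0.75, 0,0,5,0,0,0,0.75, 0,0,5,0,0,0,0.75, 0,0,3,0,0,0,0.75, 0,0,1.2,0,0,0,0.75, 0,0,0,0,0,0,0.75, 0,0,0,0,0,0,0, 0,0,0,0,0,0,0, 0,0,0,0,0,0,0, 0,0,0,0,0,0,0, 0,0,0,0,0,0,0]' 25
python3 -m inch '[0,0,-2,0,0,0,0, 0,0,-5,0,0,0,0, 0,0,-6,0,0,0,0, 0,0,-6,0,0,0,0, 0,0,-6,0,0,0,0, 0,0,0,0,0,0,0]'
cat >> h.py <<'E'
def binp(v,w,z):
    "bin frame (m) to world"
    return np.r_[np.array([.5356,.3907])+v*np.array([-.1745,.9847])+w*np.array([-.9847,-.1745]),z]
E
python3 - <<'E'
from h import *
go(binp(-.161,-.065,.30),1.745)
E
```

```text
time_s: 30.02
ee_pos: [0.5901, -0.2643, 0.0535]
eef_rot: [3.14, 0.0, 1.411]
force: [-1.6, 1.1, 6.6]
grip_width: 0.0498
time_s: 30.78
ee_pos: [0.5904, -0.2643, 0.3091]
eef_rot: [3.133, 0.003, 1.411]
force: [-0.2, 0.1, -0.9]
grip_width: 0.0498
t 30.77 at [ 0.5904 -0.2643  0.3091] rpy [3.133e+00 3.000e-03 1.411e+00] F [-0.2  0.1 -0.9] w 0.0498
total [50.73 -4.4   0.72] n 9 each [ 5.64 -0.49  0.08]
wz total -0.334 rows 2
```

```bash
python3 -m inch '[5.64,-0.49,0,0,0,0,0, 5.64,-0.49,0,0,0,0,0, 5.64,-0.49,0,0,0,0,0, 5.64,-0.49,0,0,0,0,0, 5.64,-0.49,0,0,0,0,0, 5.64,-0.49,0,0,0,0,0, 5.64,-0.49,0,0,0,0,0, 5.64,-0.49,0,0,0,0,0, 5.64,-0.49,0,0,0,0,0, 0,0,0,0,0,-0.167,0, 0,0,0,0,0,-0.167,0, 0,0,0,0,0,0,0, 0,0,0,0,0.175,0,0, 0,0,0,0,0.175,0,0, 0,0,0,0,0,0,0, 0,0,0,0,0,0,0]'
python3 - <<'E'
from h import *
T=T_tool(); print(T[:3,2],T[:3,0],ctrl.get_obs()['qpos'].round(2))
go(binp(-.110,-.065,.115))
E
```

```text
time_s: 32.78
ee_pos: [0.6268, 0.2441, 0.3026]
eef_rot: [-3.141, -0.347, 1.743]
force: [0.2, 0.3, 0.2]
grip_width: 0.05
[-0.05903242  0.33521452 -0.94029059] [-0.16105255  0.92639569  0.34037202] [ 0.18  0.52  1.03  0.35  1.59 -1.56]
t 32.77 at [0.6268 0.2441 0.3026] rpy [-3.141 -0.347  1.743] F [0.2 0.3 0.2] w 0.05
total [-1.66  0.07 19.35] n 4 each [-0.42  0.02  4.84]
```

```bash
python3 -m inch '[-1.66,0,0,0,0,0,0, 0,0,4,0,0,0,0, 0,0,4,0,0,0,0, 0,0,4,0,0,0,0, 0,0,3,0,0,0,0, 0,0,0,0,0,0,0]'
python3 -m inch '[0,0,2,0,0,0,0, 0,0,1.2,0,0,0,0, 0,0,0.8,0,0,0,0, 0,0,0.3,0,0,0,0, 0,0,0,0,0,0,0]'
python3 - <<'E'
from h import *
s=shot('scene','s3')
E
```

```text
time_s: 33.52
ee_pos: [0.6196, 0.2795, 0.1536]
eef_rot: [-3.137, -0.349, 1.745]
force: [0.1, -0.5, -0.1]
grip_width: 0.0496
time_s: 34.15
ee_pos: [0.6182, 0.2939, 0.1156]
eef_rot: [3.141, -0.35, 1.745]
force: [-0.2, 0.5, -0.3]
grip_width: 0.0497
```

View pics/s3.png

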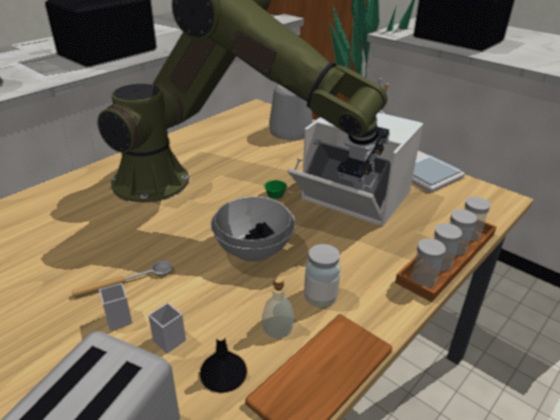

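The tin is inside the bucket at (360,180) without contact. I'll lower it slightly, release and retreat.

```bash
python3 -m inch '[0,0,0.4,0,0,0,0, 0,0,0.3,0,0,0,0, 0,0,0,0,0,0,0.68, 0,0,0,0,0,0,0.68, 0,0,0,0,0,0,0.68, 0,0,0,0,0,0,0.68]'
python3 -m inch '[0,0,-1,0,0,0,0.68, 0,0,-3,0,0,0,0.68, 0,0,-4,0,0,0,0.68, 0,0,-4,0,0,0,0.68, 0,0,-4,0,0,0,0.68, 0,0,-2,0,0,0,0.68, 0,0,0,0,-0.175,0,0.68, 0,0,0,0,-0.175,0,0.68, 0,0,0,0,0,0,0.68]'
python3 - <<'E'
from h import *
s=shot('wrist','w7')
go([.578,-.33,.29],1.538)
E
```

```text
time_s: 34.95
ee_pos: [0.6178, 0.2963, 0.109]
eef_rot: [3.141, -0.35, 1.745]
force: [0.2, 0.5, 0.2]
grip_width: 0.0639
time_s: 36.08
ee_pos: [0.6279, 0.2374, 0.2788]
eef_rot: [3.141, 0.0, 1.748]
force: [0.2, -0.6, -0.0]
grip_width: 0.0639
t 36.12 at [0.6281 0.2365 0.2784] rpy [ 3.141e+00 -2.000e-03  1.747e+00] F [ 0.6  0.2 -0. ] w 0.0642
total [-54.89 -14.84  -1.29] n 10 each [-5.49 -1.48 -0.13]
wz total 0.209 rows 2
```

View pics/w7.png

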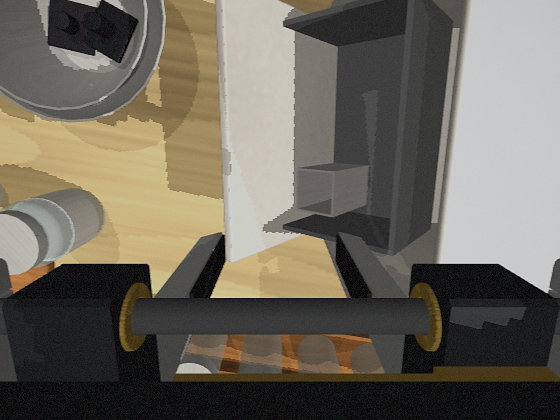

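The first tin stands in the bucket's end at (335,190), and both lids lie in the bowl at (95,28). Next tin.

```bash
python3 -m inch '[-5.49,-1.48,0,0,0,0,0.75, -5.49,-1.48,0,0,0,0,0.75, -5.49,-1.48,0,0,0,0,0.75, -5.49,-1.48,0,0,0,0,0.75, -5.49,-1.48,0,0,0,0,0.75, -5.49,-1.48,0,0,0,0,0.75, -5.49,-1.48,0,0,0,0,0.75, -5.49,-1.48,0,0,0,0,0.75, -5.49,-1.48,0,0,0,0,0.75, -5.49,-1.48,0,0,0,0,0.75, 0,0,0,0,0,0.104,0.75, 0,0,0,0,0,0.105,0.75, 0,0,0,0,0,0,0.75, 0,0,0,0,0,0,0.75]'
python3 - <<'E'
from h import *
s=shot('wrist');X=cloud(s); b=blob(X,.578,-.369,.045,.075,.085); print(b)
go([b[1][0]/1000,b[1][1]/1000,.052],np.radians(b[3]))
E
```

```text
time_s: 37.88
ee_pos: [0.5775, -0.3312, 0.2781]
eef_rot: [3.141, -0.001, 1.538]
force: [0.1, -0.8, -0.0]
grip_width: 0.0701
(433, array([ 576.6, -368.8]), array([50.1, 50.2]), 89.5, np.float64(80.2))
t 37.92 at [ 0.5776 -0.331   0.2781] rpy [ 3.141e+00 -1.000e-03  1.537e+00] F [-0.8 -0.   0.2] w 0.0708
total [-3.79e+00  1.00e-02  2.26e+01] n 4 each [-0.95  0.    5.65]
wz total -0.025 rows 1
```

```bash
python3 -m inch '[-1.9,0,0,0,0,-0.02,0.75, -1.9,0,0,0,0,0,0.75, 0,0,6,0,0,0,0.75, 0,0,6,0,0,0,0.75, 0,0,6,0,0,0,0.75, 0,0,3.5,0,0,0,0.75, 0,0,1.1,0,0,0,0.75, 0,0,0,0,0,0,0.75, 0,0,0,0,0,0,0, 0,0,0,0,0,0,0, 0,0,0,0,0,0,0, 0,0,0,0,0,0,0, 0,0,0,0,0,0,0]' 25
python3 -m inch '[0,0,-2,0,0,0,0, 0,0,-5,0,0,0,0, 0,0,-6,0,0,0,0, 0,0,-6,0,0,0,0, 0,0,-6,0,0,0,0, 0,0,0,0,0,0,0]'
python3 - <<'E'
from h import *
go(binp(-.161,0,.30),1.745)
E
```

```text
time_s: 39.55
ee_pos: [0.5773, -0.3691, 0.0531]
eef_rot: [3.14, 0.001, 1.556]
force: [-1.5, -0.2, 6.0]
grip_width: 0.0504
time_s: 40.3
ee_pos: [0.5775, -0.3692, 0.309]
eef_rot: [3.134, 0.006, 1.556]
force: [-0.3, 0.3, -1.3]
grip_width: 0.0498
t 40.3 at [ 0.5775 -0.3692  0.309 ] rpy [3.134 0.006 1.556] F [-0.3  0.3 -1.3] w 0.0498
total [60.12 -2.27  0.54] n 11 each [ 5.47 -0.21  0.05]
wz total -0.189 rows 2
```

```bash
python3 -m inch '[5.47,-0.21,0,0,0,0,0, 5.47,-0.21,0,0,0,0,0, 5.47,-0.21,0,0,0,0,0, 5.47,-0.21,0,0,0,0,0, 5.47,-0.21,0,0,0,0,0, 5.47,-0.21,0,0,0,0,0, 5.47,-0.21,0,0,0,0,0, 5.47,-0.21,0,0,0,0,0, 5.47,-0.21,0,0,0,0,0, 5.47,-0.21,0,0,0,0,0, 5.47,-0.21,0,0,0,0,0, 0,0,0,0,0,-0.094,0, 0,0,0,0,0,-0.095,0, 0,0,0,0,0,0,0, 0,0,0,0,0.175,0,0, 0,0,0,0,0.175,0,0, 0,0,0,0,0,0,0, 0,0,0,0,0,0,0]'
python3 - <<'E'
from h import *
go(binp(-.110,0,.115))
E
```

```text
time_s: 42.55
ee_pos: [0.5626, 0.233, 0.302]
eef_rot: [-3.141, -0.347, 1.744]
force: [0.1, 0.1, -0.8]
grip_width: 0.0499
t 42.55 at [0.5626 0.233  0.302 ] rpy [-3.141 -0.347  1.744] F [ 0.1  0.1 -0.8] w 0.0499
total [-1.67  0.09 19.28] n 4 each [-0.42  0.02  4.82]
```

```bash
python3 -m inch '[-1.67,0,0,0,0,0,0, 0,0,4,0,0,0,0, 0,0,4,0,0,0,0, 0,0,4,0,0,0,0, 0,0,3,0,0,0,0, 0,0,2,0,0,0,0, 0,0,1.2,0,0,0,0, 0,0,0.8,0,0,0,0, 0,0,0.3,0,0,0,0, 0,0,0.3,0,0,0,0, 0,0,0.4,0,0,0,0, 0,0,0,0,0,0,0]'
python3 -m inch '[0,0,0,0,0,0,0.68, 0,0,0,0,0,0,0.68, 0,0,0,0,0,0,0.68, 0,0,0,0,0,0,0.68]'
python3 -m inch '[0,0,-1,0,0,0,0.68, 0,0,-3,0,0,0,0.68, 0,0,-4,0,0,0,0.68, 0,0,-4,0,0,0,0.68, 0,0,-4,0,0,0,0.68, 0,0,-2,0,0,0,0.68, 0,0,0,0,-0.175,0,0.68, 0,0,0,0,-0.175,0,0.68, 0,0,0,0,0,0,0.68]'
python3 - <<'E'
from h import *
go([.445,-.37,.29],1.195)
E
```

```text
time_s: 44.05
ee_pos: [0.5535, 0.2852, 0.1082]
eef_rot: [-3.141, -0.35, 1.745]
force: [-0.0, 0.3, -1.0]
grip_width: 0.0499
time_s: 44.55
ee_pos: [0.5536, 0.2852, 0.1084]
eef_rot: [3.142, -0.35, 1.745]
force: [-0.4, -0.4, 0.3]
grip_width: 0.064
time_s: 45.68
ee_pos: [0.5637, 0.2261, 0.2783]
eef_rot: [3.141, 0.0, 1.748]
force: [0.2, 0.5, 0.0]
grip_width: 0.064
t 45.67 at [0.5637 0.2261 0.2783] rpy [3.141 0.    1.748] F [0.2 0.5 0. ] w 0.064
total [-56.59 -22.18  -1.17] n 11 each [-5.14 -2.02 -0.11]
wz total 0.553 rows 3
```

```bash
python3 -m inch '[-5.14,-2.02,0,0,0,0,0.75, -5.14,-2.02,0,0,0,0,0.75, -5.14,-2.02,0,0,0,0,0.75, -5.14,-2.02,0,0,0,0,0.75, -5.14,-2.02,0,0,0,0,0.75, -5.14,-2.02,0,0,0,0,0.75, -5.14,-2.02,0,0,0,0,0.75, -5.14,-2.02,0,0,0,0,0.75, -5.14,-2.02,0,0,0,0,0.75, -5.14,-2.02,0,0,0,0,0.75, -5.14,-2.02,0,0,0,0,0.75, 0,0,0,0,0,0.184,0.75, 0,0,0,0,0,0.184,0.75, 0,0,0,0,0,0.185,0.75, 0,0,0,0,0,0,0.75, 0,0,0,0,0,0,0.75]'
python3 - <<'E'
from h import *
s=shot('wrist');X=cloud(s); b=blob(X,.445,-.408,.045,.075,.085); print(b)
go([b[1][0]/1000,b[1][1]/1000,.052],np.radians(b[3]))
s=shot('top');X=cloud(s)
cv2.imwrite('pics/t3.png',cv2.resize(s['im'][140:300,80:340,::-1],(780,480)))
E
```

```text
time_s: 47.68
ee_pos: [0.4431, -0.3711, 0.2776]
eef_rot: [3.141, -0.001, 1.196]
force: [0.0, 0.5, -0.1]
grip_width: 0.0707
(429, array([ 443.8, -408.3]), array([49.5, 50.6]), 68.2, np.float64(80.4))
t 47.73 at [ 0.4432 -0.371   0.2775] rpy [ 3.141e+00 -1.000e-03  1.195e+00] F [-0.6 -0.6  0. ] w 0.0703
total [-3.46  1.41 22.55] n 4 each [-0.86  0.35  5.64]
wz total 0.005 rows 1
```

View pics/t3.png

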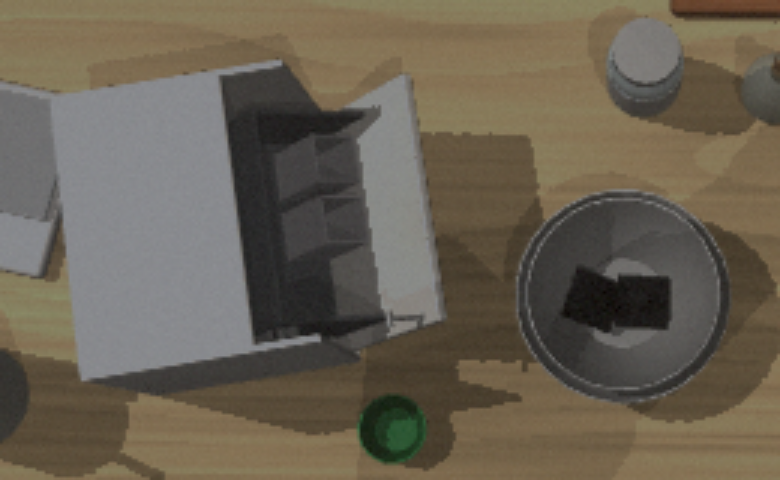

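Two tins are in the bucket at (320,165) and (325,225), and there is room at the lower end, near (330,290). Now the last tin.

```bash
python3 -m inch '[-1.73,0.7,0,0,0,0,0.75, -1.73,0.71,0,0,0,0,0.75, 0,0,6,0,0,0,0.75, 0,0,6,0,0,0,0.75, 0,0,6,0,0,0,0.75, 0,0,3.4,0,0,0,0.75, 0,0,1.1,0,0,0,0.75, 0,0,0,0,0,0,0.75, 0,0,0,0,0,0,0, 0,0,0,0,0,0,0, 0,0,0,0,0,0,0, 0,0,0,0,0,0,0, 0,0,0,0,0,0,0]' 25
python3 -m inch '[0,0,-2,0,0,0,0, 0,0,-5,0,0,0,0, 0,0,-6,0,0,0,0, 0,0,-6,0,0,0,0, 0,0,-6,0,0,0,0, 0,0,0,0,0,0,0]'
python3 - <<'E'
from h import *
go(binp(-.161,.065,.30),1.745)
E
```

```text
time_s: 49.4
ee_pos: [0.4441, -0.4086, 0.0535]
eef_rot: [3.14, 0.001, 1.192]
force: [-0.4, 1.7, 6.6]
grip_width: 0.05
time_s: 50.15
ee_pos: [0.4444, -0.409, 0.3076]
eef_rot: [3.134, 0.003, 1.192]
force: [0.7, 0.0, -0.8]
grip_width: 0.0501
t 50.15 at [ 0.4444 -0.409   0.3076] rpy [3.134e+00 3.000e-03 1.192e+00] F [ 0.7  0.  -0.8] w 0.0501
total [ 60.56 -18.15   0.41] n 11 each [ 5.51 -1.65  0.04]
wz total -0.553 rows 3
```

```bash
python3 -m inch '[5.51,-1.65,0,0,0,0,0, 5.51,-1.65,0,0,0,0,0, 5.51,-1.65,0,0,0,0,0, 5.51,-1.65,0,0,0,0,0, 5.51,-1.65,0,0,0,0,0, 5.51,-1.65,0,0,0,0,0, 5.51,-1.65,0,0,0,0,0, 5.51,-1.65,0,0,0,0,0, 5.51,-1.65,0,0,0,0,0, 5.51,-1.65,0,0,0,0,0, 5.51,-1.65,0,0,0,0,0, 0,0,0,0,0,-0.184,0, 0,0,0,0,0,-0.184,0, 0,0,0,0,0,-0.185,0, 0,0,0,0,0.175,0,0, 0,0,0,0,0.175,0,0, 0,0,0,0,0,0,0, 0,0,0,0,0,0,0]'
python3 - <<'E'
from h import *
print(ctrl.get_obs()['qpos'].round(2))
go(binp(-.110,.065,.115))
E
```

```text
time_s: 52.4
ee_pos: [0.4991, 0.2219, 0.3019]
eef_rot: [-3.141, -0.347, 1.745]
force: [-0.9, 0.6, -0.6]
grip_width: 0.0501
[ 0.18  0.21  1.45  0.35  1.49 -1.59]
t 52.4 at [0.4991 0.2219 0.3019] rpy [-3.141 -0.347  1.745] F [-0.9  0.6 -0.6] w 0.0501
total [-1.68  0.05 19.27] n 4 each [-0.42  0.01  4.82]
```

```bash
python3 -m inch '[-1.68,0,0,0,0,0,0, 0,0,4,0,0,0,0, 0,0,4,0,0,0,0, 0,0,4,0,0,0,0, 0,0,3,0,0,0,0, 0,0,2,0,0,0,0, 0,0,1.2,0,0,0,0, 0,0,0.8,0,0,0,0, 0,0,0.3,0,0,0,0, 0,0,0.3,0,0,0,0, 0,0,0.4,0,0,0,0, 0,0,0,0,0,0,0]'
python3 -m inch '[0,0,0,0,0,0,0.68, 0,0,0,0,0,0,0.68, 0,0,0,0,0,0,0.68, 0,0,0,0,0,0,0.68]'
python3 -m inch '[0,0,-1,0,0,0,0.68, 0,0,-3,0,0,0,0.68, 0,0,-4,0,0,0,0.68, 0,0,-4,0,0,0,0.68, 0,0,-4,0,0,0,0.68, 0,0,-2,0,0,0,0.68, 0,0,0,0,-0.175,0,0.68, 0,0,0,0,-0.175,0,0.68, 0,0,0,0,0,0,0.68]'
python3 - <<'E'
from h import *
shot('wrist','w8')
go([.580,.137,.279],.172)
E
```

```text
time_s: 53.9
ee_pos: [0.49, 0.274, 0.1087]
eef_rot: [-3.141, -0.35, 1.745]
force: [-0.8, -0.2, -0.9]
grip_width: 0.0501
time_s: 54.4
ee_pos: [0.4901, 0.274, 0.1089]
eef_rot: [3.141, -0.35, 1.745]
force: [0.2, 0.2, -0.4]
grip_width: 0.0643
time_s: 55.52
ee_pos: [0.5003, 0.2146, 0.2787]
eef_rot: [3.141, 0.0, 1.748]
force: [-0.4, -0.6, -0.1]
grip_width: 0.064
t 55.58 at [0.5004 0.2141 0.2783] rpy [ 3.141e+00 -2.000e-03  1.747e+00] F [ 0.9 -0.5 -0.2] w 0.0636
total [-8.98  6.49 -0.09] n 2 each [-4.49  3.24 -0.04]
wz total 1.575 rows 9
```

View pics/w8.png

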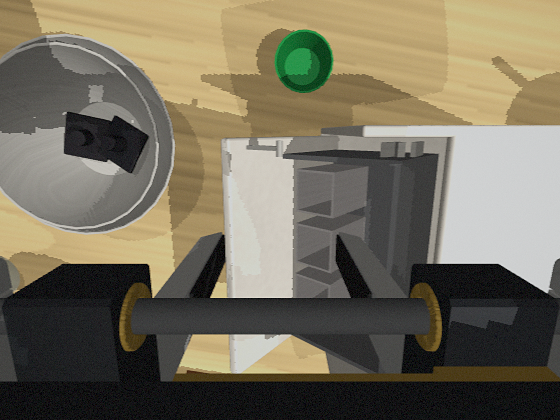

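All three tins stand in the bucket around (330,185), (335,235) and (315,290), and both lids are in the bowl. Now I'll close the flap.

```bash
python3 -m inch '[-4.49,3.24,0,0,0,0,0, -4.49,3.24,0,0,0,0,0, 0,0,0,0,0,0.175,0, 0,0,0,0,0,0.175,0, 0,0,0,0,0,0.175,0, 0,0,0,0,0,0.175,0, 0,0,0,0,0,0.175,0, 0,0,0,0,0,0.175,0, 0,0,0,0,0,0.175,0, 0,0,0,0,0,0.175,0, 0,0,0,0,0,0.175,0, 0,0,0,0,0,0,0, 0,0,0,0,0,0,0]'
python3 -m inch '[0,0,5,0,0,0,0, 0,0,5,0,0,0,0, 0,0,3,0,0,0,0, 0,0,1.3,0,0,0,0, 0,0,0,0,0,0,0]'
python3 - <<'E'
from h import *
go([.5755,.160,.1354],.172)
go([.5562,.2702,.183],.172)
E
```

```text
time_s: 57.2
ee_pos: [0.5802, 0.1354, 0.2779]
eef_rot: [-3.14, 0.0, 0.173]
force: [0.5, -0.0, 0.6]
grip_width: 0.0006
time_s: 57.82
ee_pos: [0.5802, 0.1359, 0.135]
eef_rot: [-3.141, 0.0, 0.171]
force: [-0.8, -0.3, 1.2]
grip_width: 0.0003
t 57.83 at [0.5802 0.1359 0.135 ] rpy [-3.141  0.     0.171] F [-0.8 -0.3  1.2] w 0.0003
total [-0.05 -2.46 -0.04] n 1 each [-0.05 -2.46 -0.04]
wz total -0.001 rows 1
t 57.83 at [0.5802 0.1359 0.135 ] rpy [-3.141  0.     0.171] F [-0.8 -0.3  1.2] w 0.0003
total [ -0.08 -13.65  -4.79] n 3 each [-0.03 -4.55 -1.6 ]
wz total -0.001 rows 1
```

```bash
python3 -m inch '[0,-0.8,0,0,0,0,0, 0,-0.5,0,0,0,0,0, 0,-0.4,0,0,0,0,0, 0,-0.4,0,0,0,0,0, 0,-0.4,-0.1,0,0,0,0, 0,-0.4,-0.1,0,0,0,0, 0,-0.4,-0.15,0,0,0,0, 0,-0.4,-0.15,0,0,0,0, 0,-0.4,-0.15,0,0,0,0, 0,-0.4,-0.15,0,0,0,0, 0,-0.4,-0.15,0,0,0,0, 0,-0.4,-0.15,0,0,0,0, 0,-0.4,-0.15,0,0,0,0, 0,-0.4,-0.15,0,0,0,0, 0,-0.4,-0.15,0,0,0,0]'
python3 -m inch '[0,-0.4,-0.15,0,0,0,0, 0,-0.4,-0.15,0,0,0,0, 0,-0.4,-0.2,0,0,0,0, 0,-0.4,-0.2,0,0,0,0, 0,-0.4,-0.2,0,0,0,0, 0,-0.4,-0.2,0,0,0,0, 0,-0.4,-0.2,0,0,0,0, 0,-0.4,-0.2,0,0,0,0, 0,-0.4,-0.2,0,0,0,0, 0,-0.4,-0.2,0,0,0,0, 0,-0.4,-0.2,0,0,0,0, 0,-0.4,-0.2,0,0,0,0]'
python3 - <<'E'
from h import *
go([.5562,.2702,.183],.172)
E
```

```text
time_s: 59.7
ee_pos: [0.5697, 0.1995, 0.1513]
eef_rot: [3.141, -0.001, 0.169]
force: [0.7, -6.9, 4.6]
grip_width: 0.0003
time_s: 61.2
ee_pos: [0.561, 0.2474, 0.1734]
eef_rot: [3.141, 0.0, 0.17]
force: [2.0, -5.9, -3.7]
grip_width: 0.0008
t 61.2 at [0.561  0.2474 0.1734] rpy [3.141 0.    0.17 ] F [ 2.  -5.9 -3.7] w 0.0008
total [-0.08 -2.32 -0.96] n 1 each [-0.08 -2.32 -0.96]
wz total -0.002 rows 1
```

```bash
python3 -m inch '[0,-0.35,-0.2,0,0,0,0, 0,-0.35,-0.2,0,0,0,0, 0,-0.35,-0.2,0,0,0,0, 0,-0.3,-0.2,0,0,0,0, 0,-0.3,-0.15,0,0,0,0, 0,-0.2,0,0,0,0,0, 0,-0.2,0,0,0,0,0, 0,-0.1,0,0,0,0,0, 0,0,0,0,0,0,0, 0,0,0,0,0,0,0]'
python3 - <<'E'
from h import *
go([.5562,.2723,.183],.172)
E
```

```text
time_s: 62.45
ee_pos: [0.5574, 0.2685, 0.183]
eef_rot: [-3.142, -0.0, 0.17]
force: [1.1, -2.1, 2.2]
grip_width: 0.0007
t 62.45 at [0.5574 0.2685 0.183 ] rpy [-3.142 -0.     0.17 ] F [ 1.1 -2.1  2.2] w 0.0007
total [-0.06 -0.39 -0.  ] n 1 each [-0.06 -0.39 -0.  ]
wz total -0.002 rows 1
```

```bash
python3 -m inch '[0,-0.2,0,0,0,0,0, 0,-0.18,0,0,0,0,0, 0,0,0,0,0,0,0, 0,0,0,0,0,0,0]'
python3 - <<'E'
from h import *
s=shot('wrist');X=cloud(s)
p=X[(X[...,2]>.19)&(X[...,2]<.21)&(X[...,1]>.2)]
for x in(.46,.48,.5,.62,.64): q=p[abs(p[:,0]-x)<.01]; print(x,len(q),q[:,1].min() if len(q) else 0)
E
python3 -m inch '[0,0,0,0,0,0,0, 0,0,0,0,0,0,0, 0,0,0,0,0,0,0, 0,0,0,0,0,0,0, 0,0,0,0,0,0,0, 0,0,0,0,0,0,0, 0,0,0,0,0,0,0, 0,0,0,0,0,0,0, 0,0,0,0,0,0,0, 0,0,0,0,0,0,0, 0,0,0,0,0,0,0, 0,0,0,0,0,0,0, 0,0,0,0,0,0,0, 0,0,0,0,0,0,0]'>/dev/null
python3 -m inch '[0,0,0,0,0,0,0, 0,0,0,0,0,0,0, 0,0,0,0,0,0,0, 0,0,0,0,0,0,0, 0,0,0,0,0,0,0, 0,0,0,0,0,0,0, 0,0,0,0,0,0,0, 0,0,0,0,0,0,0, 0,0,0,0,0,0,0, 0,0,0,0,0,0,0, 0,0,0,0,0,0,0, 0,0,0,0,0,0,0, 0,0,0,0,0,0,0, 0,0,0,0,0,0,0, 0,0,0,0,0,0,0]'
for i in 1 2 3; do python3 -m inch '[0,0.2,0,0,0,0,0, 0,0,0,0,0,0,0]'|egrep 'pos|force'; done
```

```text
time_s: 62.95
ee_pos: [0.5567, 0.2723, 0.1829]
eef_rot: [-3.142, -0.0, 0.17]
force: [1.0, -3.2, 1.8]
grip_width: 0.0003
0.46 976 0.26319086244638484
0.48 976 0.2680124989850571
0.5 984 0.27146608468533096
0.62 980 0.2931482725285912
0.64 981 0.2964434662240307
time_s: 66.62
ee_pos: [0.5567, 0.2723, 0.1829]
eef_rot: [-3.142, 0.0, 0.17]
force: [0.7, -3.3, 2.3]
grip_width: 0.0006
ee_pos: [0.5569, 0.2703, 0.1827]
force: [0.4, -1.8, -0.1]
ee_pos: [0.5573, 0.2684, 0.1828]
force: [0.2, -0.0, -0.8]
ee_pos: [0.5577, 0.2663, 0.1829]
force: [0.1, -0.3, 0.6]
```

The force dropped to zero as I backed off, so the flap is holding. I'll retreat and check.

```bash
python3 -m inch '[0,0.5,0,0,0,0,0, 0,1,0,0,0,0,0, 0,2,-1,0,0,0,0, 0,3,-3,0,0,0,0, 0,4,-4,0,0,0,0, 0,4,0,0,0,0,0, 0,4,0,0,0,0,0, 0,0,0,0,0,0,0, 0,0,0,0,0,0,0, 0,0,0,0,0,0,0, 0,0,0,0,0,0,0]'
python3 - <<'E'
from h import *
s=shot('scene','s9');shot('top','t9');s=shot('wrist');X=cloud(s)
p=X[(X[...,2]>.15)&(X[...,2]<.21)&(X[...,1]>.2)]
for x in(.48,.52,.56,.6,.64): q=p[abs(p[:,0]-x)<.01]; print(x,len(q),q[:,1].min() if len(q) else 0)
a=cv2.imread('pics/s9.png');b=cv2.imread('pics/t9.png')
cv2.imwrite('pics/f9.png',cv2.resize(np.hstack([a[90:400,80:460],b[90:400,80:460]]),(800,326)))
E
```

```text
time_s: 68.75
ee_pos: [0.5889, 0.0847, 0.2629]
eef_rot: [-3.142, 0.0, 0.171]
force: [0.2, -0.1, -0.1]
grip_width: 0.0005
0.48 0 0
0.52 0 0
0.56 0 0
0.6 0 0
0.64 0 0
```

View pics/f9.png

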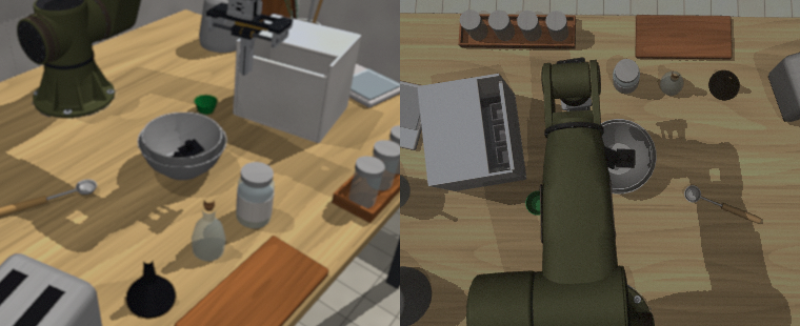

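The flap is shut flush, with three tins visible in the bucket in the top view at (497,130). Both lids are in the upright bowl and the other items haven't moved. I'll measure the flap edge once, then hand in.

```bash
python3 - <<'E'
from h import *
s=shot('top');X=cloud(s)
m=(X[...,2]>.19)&(X[...,2]<.206)&(X[...,1]>.15)&(X[...,1]<.4)&(X[...,0]>.3)&(X[...,0]<.75)
print(cv2.minAreaRect((X[m][:,:2]*1000).astype(np.float32)), cv2.boxPoints(cv2.minAreaRect((X[m][:,:2]*1000).astype(np.float32))))
print(ctrl.get_obs()['force'].round(1)); print(ctrl.hand_in())
E
```

```text
((539.2474365234375, 349.89349365234375), (265.39630126953125, 144.3827362060547), 9.53757381439209) [[396.4218  399.09964]
 [420.34528 256.71268]
 [682.07306 300.68735]
 [658.1496  443.0743 ]]
[ 0.1  0.6 -0.2]
the job is handed in; nothing more can be done
None
```

The job is handed in at about 69 s of the 210 s allowed. I clicked the flap open and let it down on the finger. Both lids went into the upper bowl, which had been knocked to about (0.487, -0.018) along the way. Then I put the three tins that were there into the bucket and pushed the flap shut, holding it for about 3.5 s.

- **Flap:** after I backed off it stayed shut with no force on the finger. Its front corners, measured in the top view, agree with the start within about 0–4 mm. A wrist-camera check of the edge from the retreat position gave no readings, so that one confirmed nothing.
- **Tins, lids and bowls:** the last pictures show three tins in the bucket, both lids in the bowl and the bowls upright.
- **Things to leave alone:** the cruet, funnel, muffin cup, jar and spoon look unmoved in the pictures, though I did not measure them.

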